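# Seat a gilt finial's tapered peg in the lacquered rail

## Task

Take the gold finial from the wooden stand and start its tapered peg in the empty hole of the black lacquered rail, which lies on soft foam, with its flat head crosswise to the rail. Then, pressing firmly but never hard enough to split the rail, turn it about a quarter turn clockwise (seen from above) so that the peg works its way in, until its collar sits down on the rail, its head lies along the rail like its finished neighbour, and it holds there by itself. Leave the dark spare finial, the pliers, the screwdriver and the jar where they are.

Things in the scene. Friction and masses are not known exactly. Their poses are not given: they have to be found in the camera images.
- finial_center (a point): Centre of the gold finial's head; grasp here. Loose, 120 g, hanging upright by its collar in one of the stand's two holes. x: along the head's width; y: through its thickness; z up. Head: flat plate 46 mm wide (30 mm in its top 12 mm), 9 mm thick, its top 45 mm above the collar's underside. This point is on the axis, 26 mm above the collar's underside, 19 mm below the top of the head.
- collar (a point): Centre of the underside of the gold finial's round collar (30 mm across, 4 mm thick), the end face of which comes down on the rail. Below it the round tapered wooden peg: 26 mm long, 19 mm across under the collar, 12.6 mm at its tip.
- hole (a point): Mouth of the empty tapered hole, ringed with brass, on its axis at the rail's top face (78 mm above the bench when unloaded); y along the rail, z up. The peg first becomes snug with its collar still 3 to 4 mm above the face. Straight pushing within the allowed force does not seat it.
- seat (a point): Where finial_center is when home: 26 mm above the hole's mouth. Turned clockwise seen from above while pressed with 10 to 20 N the peg bites and works in, about 4 to 5 mm per rad; home after 0.8 to 1.1 rad, after which it slips round. Pressed lightly (5 N) it slips without going in; turned back before home it may loosen. Turning takes up to about 0.3 N m: grip the head hard, flat to flat.
- cradle: The wooden board (100 x 205 x 6 mm, fixed to the bench) with a 24 mm pad of green foam, on which the black lacquered rail lies; origin at the centre of its underside. The rail is 74 mm wide (x), 180 mm long (y), its top face 78 mm above the bench. The empty hole is 45 mm from the centre towards -y; a finished gold finial, head along y, stands 45 mm from it towards +y (its top 123 mm above the bench).
- rack: The pale wooden stand, fixed to the bench: 60 mm (x) by 150 mm (y), 34 mm high, origin at the centre of its underside. Two plain clearance holes 24 mm across, 38 mm either side of the centre along y, one holding the gold finial and the other the dark spare one.
- spare_center (a point): Centre of the head of the dark red and black spare finial, same shape as the gold one, in the other hole of the stand. Loose, to be left alone.
- pliers: Pliers with orange handles lying flat, about 125 mm long; leave alone. Origin at the pivot.
- driver: A screwdriver lying on the bench; leave alone.
- jar: A closed jar 60 mm across and 75 mm high; leave alone. Origin at the centre of its underside.
- rail (a joint): How far (m) the rail is pressed straight down into its soft foam pad; 0 when unloaded. The pad yields like a spring, about 2.2 N per mm, so this tells the downward load: 15 N is 0.007, and 30 N, at which the lacquered wood would split, is 0.0136. The rail, hole and seat sink and come up again with it.

How it is judged:
On the way:
1. the peg is started in the empty hole, upright, its collar still 2 to 9 mm above the rail and its head crosswise (over 50 degrees from the rail's length) (horizontal distance between finial_center and hole below 0.004 m and z of finial_center in the frame of hole between 0.028 and 0.035 m and angle between finial_center's own z axis and vertical below 0.17 rad and angle between the x axis of finial_center and the y axis of hole, either way round above 0.87 rad), for 0.1 s.
At the end, for the whole second after the job is handed in: The gold finial stands upright in the rail's hole, let go and at rest, its collar within 1.6 mm of the rail's face, within 3 mm of the hole's axis, upright within 4.5 degrees, its head along the rail within 14 degrees (z of finial_center in the frame of hole below 0.0276 m and horizontal distance between finial_center and hole below 0.003 m and angle between finial_center's own z axis and vertical below 0.08 rad and angle between the x axis of finial_center and the y axis of hole, either way round below 0.25 rad and linear speed of finial below 0.01 m/s); the robot touches nothing.
It fails at once if the rail is pressed down harder than 30 N (over 13.6 mm into its foam pad) (value of joint rail above 0.0136 m).
It fails at once if the spare finial is moved over 10 mm (distance of spare_center from where it was at the start of the episode above 0.01 m).
It fails at once if the pliers, the screwdriver or the jar is moved over 20 mm (distance of any of pliers, driver, jar from where it was at the start of the episode above 0.02 m).
It also fails if it takes over 64 s, if anything falls off the work surface, if the arm or the gripper's body presses on something with over 40 N, if the wrist force passes 120 N, or if a joint passes its speed limit or range.

## Robot

A 6-joint arm with a two-finger parallel gripper is mounted at the origin on the work surface. World frame = base frame: x ahead of the robot, y to its left, z up, the work surface at z = 0. Lengths are in m, angles in rad, forces in N, time in s.
With the tool pointing down it reaches from about 0.35 to 0.975 m from the base axis. Payload 4.9 kg.
Tool frame: the origin (TCP) lies at the very end of the fingers, on their centre line; the grasp point (between the pads) lies 19 mm behind it; z points along the fingers, y is the line along which they close (so a half turn about z gives the same grasp; the last joint's range is limited). The gripper opens to 85 mm and grips with 20 to 120 N. Pads are 22 mm wide; open, the fingers measure 114 mm over their backs; the gripper's body (76 mm by 85 mm) begins 54 mm behind the grasp point. The pads swing forward as they close: fully open they stand 13 mm farther back than shut.
Start: joints at [1.13, 0.053, 1.613, -0, 1.476, -0.119], TCP at [0.198, 0.593, 0.231] pointing down, gripper open.
Joint ranges: [-3.01, 3.01], [-1.01, 2.22], [0.06, 2.58], [-1.02, 4.17], [0.09, 2.62], [-3.14, 3.14]. Speed limits (rad/s): [2.57, 2.57, 3.14, 3.14, 3.14, 3.14].

## Interface

Orientations are given as a rotation vector (axis times angle).
In Python, from station import ctrl gives the robot as it stands.
- The arm moves only by the tool jog_arm, never from a script. Its argument "plan" is a list of rows, each a list of 7 numbers: the shift along the tool's x, y, z in units of 0.02 m (1.0 is 0.02 m), then the turn, a rotation vector about the tool's x, y, z in units of 45 degrees (1.0 is 45 degrees), then the opening, from -1 (shut) to 1 (fully open). A call has 1 to 8 rows; each row shifts and turns the commanded pose from where the row before left it, along the tool's axes as they then stand; what a row does not reach is not made up. A row lasts 1/10 s, in which the tool goes at most 50 mm and 8.59 degrees, less where a joint would pass 70% of its speed; a pose out of reach is approached as far as the arm can. A call with a number of a shift or a turn outside -1 to 1 is refused whole. A call with a gripper value outside its range is refused whole. The fingers move at their own pace and stop on an object; "grip_force" is the grip in N (left out, the last holds). Time passes only in rows, so rows that do not move let the fingers close. It gives the time, the measured TCP pose, the force, the opening and the grip force at its end, in the units of the state.
- ctrl.get_obs(): the state, without advancing time (a new reading comes with each control period).
- ctrl.get_image(name): name is "side" or "top" or "wrist"; returns (picture, depth): 480x640x3 uint8, red, green, blue; 480x640 float32, m along the optical axis (not along the pixel's ray), 0 where there is no reading.
- ctrl.camera_info(name): a dict with "camera_matrix" (3x3 intrinsics, pixels), "rvec" (rotation vector, rad) and "tvec" (3), from world to camera coordinates, as OpenCV has them; the wrist camera has in their place "T_tool_cam" (4x4, takes a point from camera to tool coordinates, whose origin is the TCP and whose axes are the flange's). Camera axes: x right, y down, z forward; pixel columns grow to the right and rows downward; lengths in m; the calibration is good to about 2 mm. A picture is of the moment at which its call begins: read the wrist's pose just before it. camera_info takes no time and is no camera call.
- ctrl.finish_job(): hands the job in; it is judged then, once.
The state is a dict: "t": time; "q": joint angles; "dq": joint speeds; "effort": joint torques, N m; "tool_pos": TCP position; "tool_rot": TCP orientation; "contact_force": force on the tool from outside, world axes, zero at the start; "wrist_torque": the same for the moment, N m; "opening": finger opening in m; "grip_force": force on a finger pad.
Only numpy, scipy, OpenCV 4.12 (cv2) and the standard library are available. Lean on these libraries where they do the work, as an engineer would, in place of code of your own. Each camera call takes 0.05 s, during which the arm holds its last target. There are 200 camera calls.

## Working session

There is one attempt and no reset: what is moved stays moved. The work goes in short steps, Python scripts to look and compute and a tool call to move; the robot and the scene stay as the last step left them, time stands still between calls to the robot, and variables do not carry over. Pictures are saved under pics/ and viewed, at most 10 in all, crops included, and the job is handed in when it is done.

Besides the shell and the picture viewer there is one more tool, called after "Call:" as a command line: name --pt "numbers of a row" for each row, then --argument value for the rest. jog_arm: Moves the arm, as the interface text tells. Shifts and turns lie within -1 to 1; 1 stands for 0.02 m of shift or 45 degrees of turn. Its arguments: {"type":"object","properties":{"plan":{"type":"array"},"grip_force":{"type":"number"}},"required":["plan"]}

```bash
mkdir -p pics; ls
cat > h.py <<'E'
import numpy as np,cv2
from station import ctrl
from scipy.spatial.transform import Rotation as R
def cam(n):
    c=ctrl.camera_info(n);K=np.array(c['camera_matrix'],float)
    if 'rvec' in c:
        Rm=cv2.Rodrigues(np.array(c['rvec'],float))[0];t=np.array(c['tvec'],float).ravel()
        return K,Rm.T,-Rm.T@t
    o=ctrl.get_obs();T=np.array(c['T_tool_cam']);Rt=R.from_rotvec(o['tool_rot']).as_matrix()
    return K,Rt@T[:3,:3],Rt@T[:3,3]+np.array(o['tool_pos'])
def ray(c,u,v):
    K,Rm,p=c;return p,Rm@np.array([(u-K[0,2])/K[0,0],(v-K[1,2])/K[1,1],1])
def onz(c,u,v,z):
    p,d=ray(c,u,v);return p+d*(z-p[2])/d[2]
def cloud(c,D):
    K,Rm,p=c;v,u=np.mgrid[:480,:640]
    P=np.stack([(u-K[0,2])/K[0,0]*D,(v-K[1,2])/K[1,1]*D,D],-1)
    return P@Rm.T+p
def shot(n,f=None):
    c=cam(n);im,D=ctrl.get_image(n)
    if f: cv2.imwrite('pics/'+f,im[...,::-1])
    return c,im,D
E
python3 - <<'E'
from h import *
for n in('top','side'):
    c,im,D=shot(n,n+'0.png');np.savez(n+'0.npz',im=im,D=D,K=c[0],R=c[1],p=c[2]);print(n,c[2],c[0][0,0],c[1][:,2])
o=ctrl.get_obs();print(o)
E
```

```text
pics
top [0.34232843 0.00471374 1.29870698] 559.9899187957623 [ 0.12711424 -0.01959658 -0.99169448]
side [ 0.44999034 -0.74105047  0.97582288] 476.2606194117338 [ 0.05186529  0.64906835 -0.75895999]
{'t': 0.1, 'q': array([ 1.12999390e+00,  5.32906558e-02,  1.61415168e+00, -4.76173709e-05,
        1.47601686e+00, -1.19018628e-01]), 'dq': array([-0.00124897, -0.00060786, -0.00234805, -0.00126834,  0.00149491,
       -0.00089261]), 'effort': array([ 9.02348916e-06, -3.94897950e+01, -3.71364748e+01, -1.14371669e-04,
        3.86397180e-03, -4.20359129e-06]), 'tool_pos': array([0.19744151, 0.59239581, 0.23018908]), 'tool_rot': array([-5.03196327e-01, -3.10055418e+00,  2.83798086e-03]), 'contact_force': array([ 0.43308212,  0.38185754, -0.47424672]), 'wrist_torque': array([-0.02940238, -0.02667971,  0.03724694]), 'grip_force': 0.0, 'opening': 0.0854962579153003}
```

View pics/top0.png

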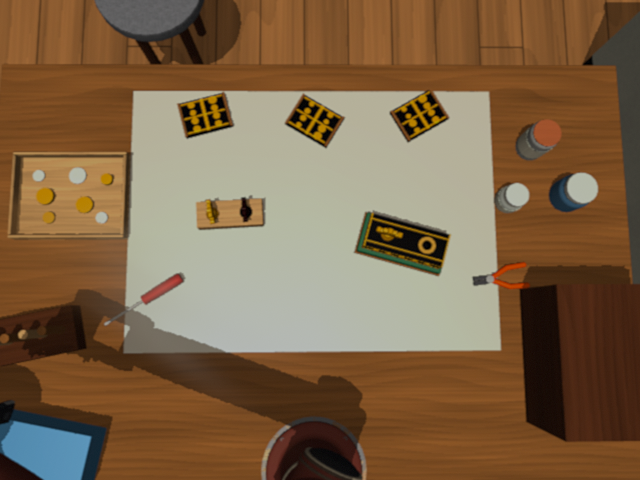

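View pics/side0.png

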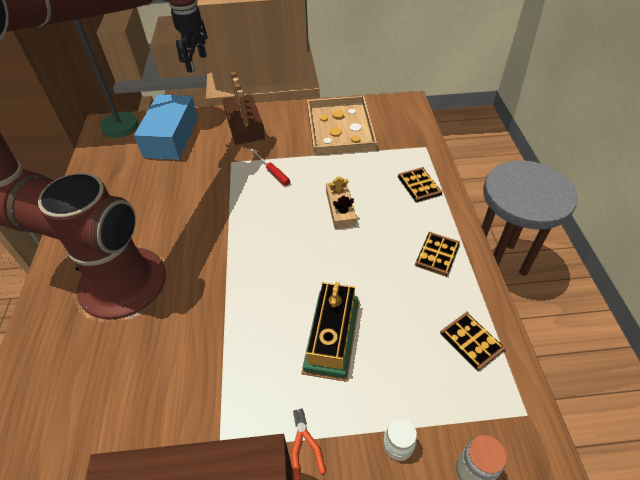

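The top view shows the gold finial at (210,211), the spare at (246,209), the empty brass hole at (428,244) and its finished neighbour at (390,232). The side view agrees: gold at (339,186), spare at (344,203), hole at (328,338).

```bash
python3 - <<'E'
from h import *
def comps(n,box,zplane,tag,sat):
    d=np.load(n+'0.npz');c=(d['K'],d['R'],d['p']);im=d['im'];P=cloud(c,d['D'])
    hsv=cv2.cvtColor(im,cv2.COLOR_RGB2HSV);u0,v0,u1,v1=box
    m=np.zeros((480,640),np.uint8)
    g=(hsv[...,0]>15)&(hsv[...,0]<35)&(hsv[...,1]>sat)&(hsv[...,2]>90)
    m[v0:v1,u0:u1]=g[v0:v1,u0:u1]
    N,l,s,ce=cv2.connectedComponentsWithStats(m)
    for i in range(1,N):
        if s[i,4]<15: continue
        q=P[l==i];k=np.argwhere(l==i)
        print(tag,n,s[i],ce[i].round(1),'onz',onz(c,*ce[i],zplane).round(4),'zrange',np.percentile(q[:,2],[5,50,95]).round(4))
        for lo in(0.062,0.07):
            h=q[q[:,2]>lo]
            if len(h)>8:
                mu=h.mean(0);w,V=np.linalg.eigh(np.cov((h-mu)[:,:2].T));print('  >',lo,len(h),mu.round(4),np.sqrt(w).round(4),np.degrees(np.arctan2(V[1,1],V[0,1])).round(1))
for s in(150,):
    comps('top',(195,190,232,235),.079,'gold',170);comps('top',(355,205,455,280),.078,'rail',s)
    comps('side',(325,170,355,195),.06,'gold',170);comps('side',(300,275,362,380),.078,'rail',s)
for n,b in(('top',(190,190,270,235)),('top',(350,205,455,280))):
    d=np.load(n+'0.npz');c=(d['K'],d['R'],d['p']);P=cloud(c,d['D'])[b[1]:b[3],b[0]:b[2]].reshape(-1,3)
    for lo,hi in((.02,.045),(.07,.085)):
        q=P[(P[:,2]>lo)&(P[:,2]<hi)][:,:2].astype(np.float32)
        r=cv2.minAreaRect(q*1000);print(b,lo,len(q),r,q.mean(0), cv2.boxPoints(r).round().tolist())
E
python3 - <<'E'
import cv2
a=cv2.imread('pics/top0.png')
b=cv2.resize(a[185:240,190:270],None,fx=5,fy=5,interpolation=2);c=cv2.resize(a[205:280,350:460],None,fx=5,fy=5,interpolation=2)
c=c[:600];import numpy as np
o=np.zeros((375+275,550,3),np.uint8);o[:275,:400]=b;o[275:]=c
cv2.imwrite('pics/crop.png',cv2.resize(o,(500,591)))
E
```

```text
gold top [206 200   9  24 125] [209.3 211.9] onz [0.5683 0.2264 0.079 ] zrange [0.0354 0.0712 0.0843]
  > 0.062 102 [0.5675 0.2239 0.0866] [0.008  0.0342] -141.3
  > 0.07 67 [0.5686 0.2232 0.0968] [0.0069 0.0403] -138.3
rail top [363 213  87  54 512] [403.1 238.4] onz [ 0.5075 -0.2006  0.078 ] zrange [0.0716 0.0782 0.0823]
  > 0.062 496 [ 0.5064 -0.2026  0.0807] [0.0262 0.061 ] 75.4
  > 0.07 490 [ 0.506  -0.2036  0.0809] [0.0263 0.0607] 75.6
rail top [376 226  27  15 208] [388.6 232.8] onz [ 0.52   -0.1687  0.078 ] zrange [0.0802 0.1111 0.1283]
  > 0.062 208 [ 0.5158 -0.1645  0.1066] [0.0047 0.0142] 72.8
  > 0.07 208 [ 0.5158 -0.1645  0.1066] [0.0047 0.0142] 72.8
rail top [418 237  18  17 188] [426.5 244.9] onz [ 0.4927 -0.252   0.078 ] zrange [0.074  0.0788 0.0825]
  > 0.062 187 [ 0.4927 -0.2519  0.0787] [0.0108 0.0113] 79.8
  > 0.07 187 [ 0.4927 -0.2519  0.0787] [0.0108 0.0113] 79.8
rail top [372 248   7   4  19] [375.3 249.5] onz [ 0.4832 -0.1386  0.078 ] zrange [0.0352 0.0599 0.0695]
rail top [385 252   8   4  18] [388.2 253.1] onz [ 0.4751 -0.1668  0.078 ] zrange [0.0347 0.0574 
[... 969 characters left out ...]
116.0], [601.0, 266.0]]
(190, 190, 270, 235) 0.07 136 ((574.1049194335938, 188.64590454101562), (54.37752914428711, 87.08353424072266), 2.9447906017303467) [0.57321215 0.18869571] [[545.0, 231.0], [549.0, 144.0], [603.0, 147.0], [599.0, 234.0]]
(350, 205, 455, 280) 0.02 638 ((505.3055725097656, -209.47230529785156), (198.8163299560547, 94.83515167236328), 73.97218322753906) [ 0.48316506 -0.17980443] [[432.0, -292.0], [523.0, -318.0], [578.0, -127.0], [487.0, -101.0]]
(350, 205, 455, 280) 0.07 2552 ((504.79241943359375, -209.36239624023438), (181.4488525390625, 76.96089935302734), 73.74016571044922) [ 0.50378793 -0.2110151 ] [[442.0, -286.0], [516.0, -307.0], [567.0, -133.0], [493.0, -111.0]]
```

View pics/crop.png

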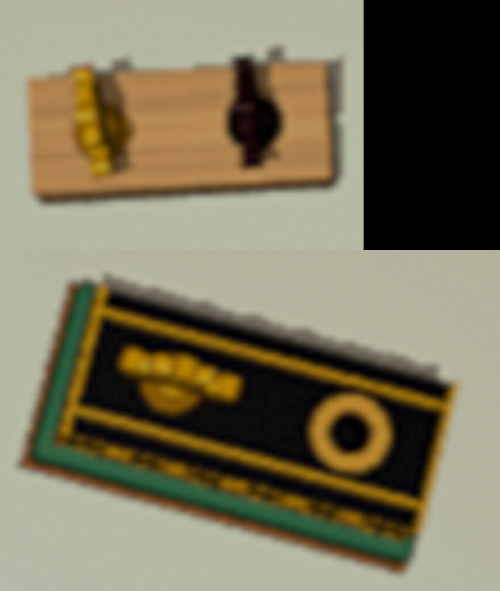

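Call:
jog_arm --pt "0 0 0 0 0 -0.185 0.1" --pt "0 0 0 0 0 -0.185 0.1" --pt "0 0 0 0 0 -0.185 0.1" --pt "0 0 0 0 0 -0.187 0.1" --pt "-0.58 -0.98 0 0 0 0 0.1" --pt "-0.58 -0.98 0 0 0 0 0.1" --pt "-0.58 -0.98 0 0 0 0 0.1" --pt "-0.58 -0.98 0 0 0 0 0.1" --grip_force 100

```text
t: 0.9
tool_pos: [0.263, 0.5282, 0.2306]
tool_rot: [0.409, -3.114, 0.001]
contact_force: [0.5, -0.6, 1.1]
opening: 0.0469
grip_force: 0.0
```

Call:
jog_arm --pt "-0.58 -0.98 0 0 0 0 0.1" --pt "-0.58 -0.98 0 0 0 0 0.1" --pt "-0.58 -0.98 0 0 0 0 0.1" --pt "-0.58 -0.98 0 0 0 0 0.1" --pt "-0.58 -0.98 0 0 0 0 0.1" --pt "-0.58 -0.98 0 0 0 0 0.1" --pt "-0.58 -0.98 0 0 0 0 0.1" --pt "-0.58 -0.98 0 0 0 0 0.1"

```text
t: 1.7
tool_pos: [0.3932, 0.4007, 0.2307]
tool_rot: [0.409, -3.114, 0.001]
contact_force: [-0.1, 0.1, -0.2]
opening: 0.0472
grip_force: 0.0
```

Call:
jog_arm --pt "-0.58 -0.98 0 0 0 0 0.1" --pt "-0.58 -0.98 0 0 0 0 0.1" --pt "-0.58 -0.98 0 0 0 0 0.1" --pt "-0.58 -0.98 0 0 0 0 0.1" --pt "-0.58 -0.98 0 0 0 0 0.1" --pt "-0.58 -0.98 0 0 0 0 0.1" --pt "-0.58 -0.98 0 0 0 0 0.1" --pt "0 0 0 0 0 0 0.1"

```text
t: 2.5
tool_pos: [0.5078, 0.2882, 0.2306]
tool_rot: [0.404, -3.115, 0.001]
contact_force: [0.2, 0.1, -0.1]
opening: 0.047
grip_force: 0.0
```

Call:
jog_arm --pt "-0.58 -0.98 0 0 0 0 0.1" --pt "-0.58 -0.98 0 0 0 0 0.1" --pt "-0.58 -0.98 0 0 0 0 0.1" --pt "-0.58 -0.98 0 0 0 0 0.1" --pt "0 0 0 0 0 0 0.1" --pt "0 0 0 0 0 0 0.1"

```text
t: 3.1
tool_pos: [0.5712, 0.2266, 0.2308]
tool_rot: [0.408, -3.114, -0.001]
contact_force: [-0.6, -0.0, 0.6]
opening: 0.0471
grip_force: 0.0
```

Run:
```python
from h import *
c,im,D=shot('wrist','w1.png');np.savez('w1.npz',im=im,D=D,K=c[0],R=c[1],p=c[2])
o=ctrl.get_obs();print(o['t'],o['tool_pos'],o['q'],o['opening'],c[2],c[1][:,2],c[0][0,0]);Rm=R.from_rotvec(o['tool_rot']).as_matrix();print(np.degrees(np.arctan2(Rm[1,1],Rm[0,1])))
```

```text
3.15 [0.57095958 0.22692433 0.2309217 ] [ 2.56962704e-01  2.87486851e-02  1.63818549e+00  6.02135302e-04
  1.47562385e+00 -1.57535672e+00] 0.04683405802713348 [0.49586458 0.20696807 0.37328056] [ 0.29419244  0.07881221 -0.95249118] 400.5074612063338
104.98085797366655
```

View pics/w1.png

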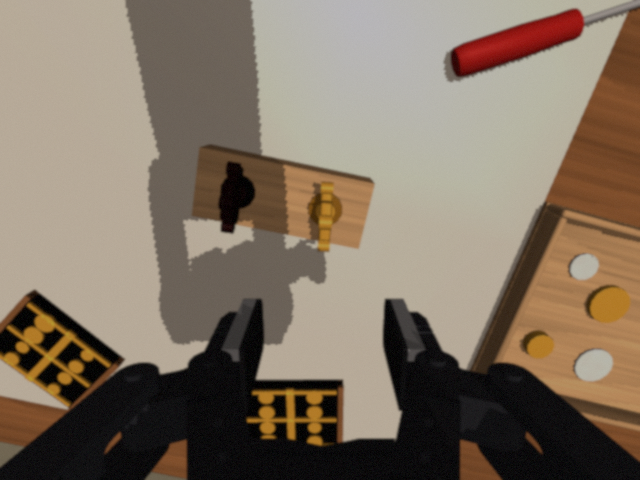

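The wrist view shows the gold head as a near-vertical bar at (326,215) above its collar, with the spare at (232,195). The fingers appear aligned with it.

Run:
```python
from h import *
d=np.load('w1.npz');c=(d['K'],d['R'],d['p']);im=d['im'];P=cloud(c,d['D'])
hsv=cv2.cvtColor(im,cv2.COLOR_RGB2HSV);h=hsv[...,0]
m=(h>17)&(h<35)&(hsv[...,1]>150)&(hsv[...,2]>70);m[:170]=0;m[260:]=0;m[:,:300]=0;m[:,350:]=0
k=np.argwhere(m);print(len(k),k.min(0),k.max(0))
q=P[m];print(np.percentile(q[:,2],[5,25,50,75,95]))
for v in range(178,256,3):
    u=np.where(m[v])[0]
    if len(u):print(v,u.min(),u.max(),len(u),P[v,u,2].mean().round(3),end=' | ')
print()
s=m&(P[...,2]>.05);s[:183]=0
hd=P[s];mu=hd.mean(0);w,V=np.linalg.eigh(np.cov((hd-mu)[:,:2].T));print(mu,np.sqrt(w),np.degrees(np.arctan2(V[1,1],V[0,1])))
for z in(.079,.06): 
  for u,v in((326,184),(325,248)): print(z,onz(c,u,v,z))
```

```text
873 [183 311] [250 338]
[0.03814873 0.06708559 0.07392645 0.07936464 0.08372406]
184 321 331 11 0.067 | 187 320 333 14 0.065 | 190 321 332 12 0.094 | 193 321 331 11 0.067 | 196 321 332 12 0.064 | 199 320 331 12 0.066 | 202 313 333 13 0.067 | 205 316 333 17 0.067 | 208 316 334 19 0.065 | 211 312 335 20 0.064 | 214 317 336 19 0.067 | 217 318 334 17 0.072 | 220 317 332 16 0.075 | 223 318 332 15 0.078 | 226 320 330 11 0.083 | 229 320 329 10 0.082 | 232 320 328 9 0.078 | 235 320 328 9 0.079 | 238 319 328 10 0.078 | 241 320 328 9 0.067 | 244 319 328 10 0.069 | 247 319 328 10 0.069 | 250 320 320 1 0.067 | 
[0.5688916  0.22819097 0.07654637] [0.00254578 0.01569976] -167.42706854353867
0.079 [0.54515062 0.22255944 0.079     ]
0.079 [0.59366905 0.23480154 0.079     ]
0.06 [0.54833274 0.22356609 0.06      ]
0.06 [0.59998372 0.23659859 0.06      ]
```

Call:
jog_arm --pt "-0.06 0.02 0.95 0 0 0.02 0.1" --pt "0 0 0.95 0 0 0 0.1" --pt "0 0 0.95 0 0 0 0.1" --pt "0 0 0.95 0 0 0 0.1" --pt "0 0 0.95 0 0 0 0.1" --pt "0 0 0.95 0 0 0 0.1" --pt "0 0 0.95 0 0 0 0.1" --pt "0 0 0.95 0 0 0 0.1"

```text
t: 3.95
tool_pos: [0.5718, 0.2281, 0.0787]
tool_rot: [0.387, -3.118, -0.001]
contact_force: [1.1, 0.3, 0.7]
opening: 0.047
grip_force: 0.0
```

Call:
jog_arm --pt "0 0 0.95 0 0 0 0.1" --pt "0 0 0.9 0 0 0 0.1" --pt "0 0 0 0 0 0 0.1" --pt "0 0 0 0 0 0 0.1"

```text
t: 4.35
tool_pos: [0.5721, 0.2277, 0.0424]
tool_rot: [0.386, -3.117, -0.0]
contact_force: [0.4, -0.2, 1.3]
opening: 0.0469
grip_force: 0.0
```

Run:
```python
from h import *
c,im,D=shot('wrist','w2.png');o=ctrl.get_obs();print(o['t'],o['tool_pos'],o['contact_force'])
```

```text
4.4 [0.57295239 0.22770496 0.04333126] [0.22999428 0.28106414 0.79369712]
```

View pics/w2.png

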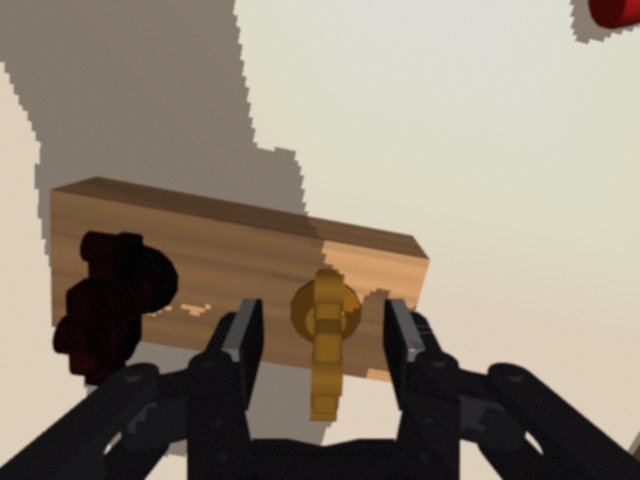

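The head (bar from (328,272) to (325,418)) lies centred between the fingers, so I'll close and lift.

Call:
jog_arm --pt "0 0 0 0 0 0 -1" --pt "0 0 0 0 0 0 -1" --pt "0 0 0 0 0 0 -1" --pt "0 0 0 0 0 0 -1" --pt "0 0 0 0 0 0 -1" --pt "0 0 0 0 0 0 -1" --pt "0 0 0 0 0 0 -1" --pt "0 0 0 0 0 0 -1" --grip_force 110

```text
t: 5.2
tool_pos: [0.574, 0.2274, 0.0443]
tool_rot: [-0.384, 3.115, 0.001]
contact_force: [-1.4, -0.0, 6.3]
opening: 0.0072
grip_force: 120.7
```

Call:
jog_arm --pt "0 0 -0.3 0 0 0 -1" --pt "0 0 -0.7 0 0 0 -1" --pt "0 0 -1 0 0 0 -1" --pt "0 0 -1 0 0 0 -1" --pt "0 0 -1 0 0 0 -1" --pt "0 0 -1 0 0 0 -1" --pt "0 0 -1 0 0 0 -1" --pt "0 0 -1 0 0 0 -1"

```text
t: 6.0
tool_pos: [0.5726, 0.2268, 0.1839]
tool_rot: [-0.384, 3.118, -0.0]
contact_force: [0.6, 0.4, -0.8]
opening: 0.0076
grip_force: 120.2
```

Run:
```python
from h import *
o=ctrl.get_obs();print(o['t'],o['tool_pos'],o['contact_force'],o['opening'],o['q']);Rm=R.from_rotvec(o['tool_rot']).as_matrix();print(Rm.round(4),np.degrees(np.arctan2(Rm[1,1],Rm[0,1])))
for n in('side','top'):
    c,im,D=shot(n);np.savez(n+'1.npz',im=im,D=D,K=c[0],R=c[1],p=c[2])
    K,Rc,p=c;q=Rc.T@(o['tool_pos']-p);print(n,(K@q/q[2])[:2])
```

```text
6.0 [0.57263101 0.2267623  0.1838643 ] [ 0.61727496  0.36053275 -0.78075592] 0.007580842329769596 [ 2.56328627e-01  6.40841003e-02  1.68125598e+00 -9.54031012e-05
  1.39592293e+00 -1.55961733e+00]
[[-9.701e-01 -2.427e-01  3.000e-04]
 [-2.427e-01  9.701e-01 -0.000e+00]
 [-3.000e-04 -1.000e-04 -1.000e+00]] 104.04698846295082
side [338.76881398 149.64860902]
top [199.85087762 200.3507347 ]
```

Call:
jog_arm --pt "0 0 -0.5 0 0 0.178 -1" --pt "0 0 0 0 0 0.178 -1" --pt "0 0 0 0 0 0.178 -1" --pt "0 0 0 0 0 0.178 -1" --pt "0 0 0 0 0 0.178 -1" --pt "-0.287 -0.971 0 0 0 0 -1" --pt "-0.287 -0.971 0 0 0 0 -1" --pt "-0.287 -0.971 0 0 0 0 -1"

```text
t: 6.9
tool_pos: [0.5619, 0.1663, 0.191]
tool_rot: [-0.706, -3.06, 0.001]
contact_force: [0.8, 0.0, -0.6]
opening: 0.0076
grip_force: 120.6
```

Call:
jog_arm --pt "-0.287 -0.971 0 0 0 0 -1" --pt "-0.287 -0.971 0 0 0 0 -1" --pt "-0.287 -0.971 0 0 0 0 -1" --pt "-0.287 -0.971 0 0 0 0 -1" --pt "-0.287 -0.971 0 0 0 0 -1" --pt "-0.287 -0.971 0 0 0 0 -1" --pt "-0.287 -0.971 0 0 0 0 -1" --pt "-0.287 -0.971 0 0 0 0 -1"

```text
t: 7.7
tool_pos: [0.535, 0.0065, 0.1912]
tool_rot: [-0.706, -3.059, 0.0]
contact_force: [0.4, -0.2, -1.1]
opening: 0.0078
grip_force: 120.6
```

Call:
jog_arm --pt "-0.287 -0.971 0 0 0 0 -1" --pt "-0.287 -0.971 0 0 0 0 -1" --pt "-0.287 -0.971 0 0 0 0 -1" --pt "-0.287 -0.971 0 0 0 0 -1" --pt "-0.287 -0.971 0 0 0 0 -1" --pt "-0.287 -0.971 0 0 0 0 -1" --pt "-0.287 -0.971 0 0 0 0 -1" --pt "-0.287 -0.971 0 0 0 0 -1"

```text
t: 8.5
tool_pos: [0.5082, -0.1531, 0.1912]
tool_rot: [-0.706, -3.059, -0.0]
contact_force: [-0.1, -0.2, -1.3]
opening: 0.0077
grip_force: 120.6
```

Call:
jog_arm --pt "-0.287 -0.971 0 0 0 0 -1" --pt "-0.287 -0.971 0 0 0 0 -1" --pt "-0.287 -0.971 0 0 0 0 -1" --pt "-0.287 -0.971 0 0 0 0 -1" --pt "-0.287 -0.971 0 0 0 0 -1" --pt "0 0 0 0 0 0 -1" --pt "0 0 0 0 0 0 -1" --pt "0 0 0 0 0 0 -1"

```text
t: 9.3
tool_pos: [0.4921, -0.2516, 0.1917]
tool_rot: [-0.706, -3.06, -0.001]
contact_force: [0.1, -0.5, -1.4]
opening: 0.0076
grip_force: 120.7
```

Run:
```python
from h import *
o=ctrl.get_obs();print(o['t'],o['tool_pos'],o['contact_force'],o['opening'],o['q'][5]);Rm=R.from_rotvec(o['tool_rot']).as_matrix();print(np.degrees(np.arctan2(Rm[1,1],Rm[0,1])))
ims=[]
for n in('side','top','wrist'):
    c,im,D=shot(n);np.savez(n+'2.npz',im=im,D=D,K=c[0],R=c[1],p=c[2])
    K,Rc,p=c
    for dz in(0,-.01,-.036):
        q=Rc.T@(o['tool_pos']+[0,0,dz]-p);a=(K@q/q[2])[:2];print(n,dz,a)
        if dz==-.01:
            s=50 if n!='wrist' else 130
            u,v=a.astype(int);u=min(max(u,s),640-s);v=min(max(v,s),480-s);print('crop',u-s,v-s,400/(2*s));ims.append(cv2.resize(im[v-s:v+s,u-s:u+s],(266,266) if 0 else (400,400),interpolation=2))
cv2.imwrite('pics/held.png',np.hstack(ims[:1]+ims[2:])[...,::-1])
```

```text
9.3 [ 0.49212873 -0.25161297  0.19170214] [ 0.11222047 -0.46986924 -1.42308643] 0.007627277726542434 -1.7250253253149774
64.03222891862998
side 0 [327.06265391 308.01994825]
side -0.01 [327.12207201 310.79091524]
crop 277 260 4.0
side -0.036 [327.27207963 317.78653079]
top 0 [438.02330304 238.20664219]
top -0.01 [436.90528044 238.87551526]
crop 386 188 4.0
top -0.036 [434.08807255 240.56095031]
wrist 0 [321.49314422 316.0228935 ]
wrist -0.01 [321.55329086 304.4547017 ]
crop 191 174 1.5384615384615385
wrist -0.036 [321.68204077 279.69182639]
```

View pics/held.png

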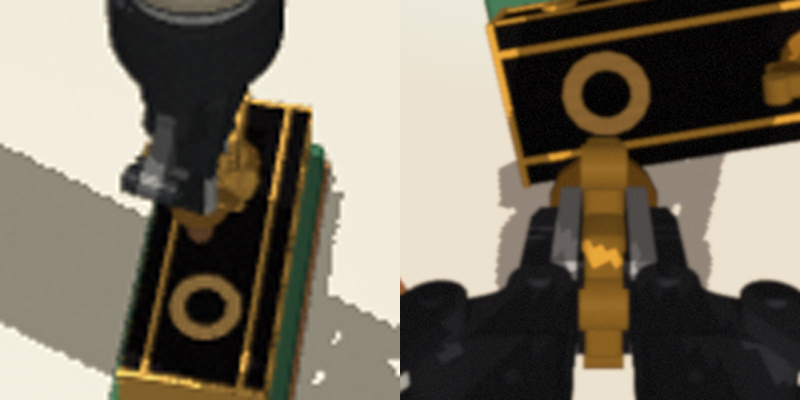

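The side crop shows the peg tip at (202,238), where I predicted it, so the grip is good. The wrist crop shows the ring at (606,93) and the collar centred on the fingers at about x=602.

Run:
```python
from h import *
d=np.load('wrist2.npz');im=d['im'];o=ctrl.get_obs();Rt=R.from_rotvec(o['tool_rot']).as_matrix();tp=o['tool_pos']
c=(d['K'],d['R'],d['p']);hsv=cv2.cvtColor(im,cv2.COLOR_RGB2HSV);h=hsv[...,0]
g=((h>12)&(h<35)&(hsv[...,1]>120)&(hsv[...,2]>70)).astype(np.uint8)
T=(cloud(c,d['D'])-tp)@Rt
# ring: dark hole inside
m=g.copy();m[:205]=0;m[263:]=0;m[:,:290]=0;m[:,360:]=0
cs,hi=cv2.findContours(m,cv2.RETR_CCOMP,cv2.CHAIN_APPROX_NONE)
for k,cc in enumerate(cs):
    if len(cc)>30:
        (e,ax,an)=cv2.fitEllipse(cc);w=onz(c,*e,.078);print('ring',hi[0][k][3],e,ax,w,'tool',(Rt.T@(w-tp)).round(4))
s=g.copy();s[:255]=0;s[420:]=0;s[:,:270]=0;s[:,:][:,380:]=0
for v in range(262,418,5):
    u=np.where(s[v])[0]
    if len(u):
        mid=u[np.abs(u-322)<6]
        print(v,u.min(),u.max(),T[v,mid].mean(0).round(4) if len(mid) else '')
for n in('top','side'):
    dd=np.load(n+'2.npz')
for n,b in(('side',(310,325,350,352)),):
    dd=np.load(n+'2.npz');c2=(dd['K'],dd['R'],dd['p']);hs=cv2.cvtColor(dd['im'],cv2.COLOR_RGB2HSV)
    m=((hs[...,0]>12)&(hs[...,0]<35)&(hs[...,1]>120)&(hs[...,2]>70)).astype(np.uint8)
    q=np.zeros_like(m);q[326:348,316:342]=m[326:348,316:342]
    cs,hi=cv2.findContours(q,cv2.RETR_CCOMP,cv2.CHAIN_APPROX_NONE)
    for k,cc in enumerate(cs):
        if len(cc)>12: e=cv2.fitEllipse(cc);print(n,hi[0][k][3],e[0],e[1],onz(c2,*e[0],.078))
```

```text
ring -1 (324.5712890625, 234.29510498046875) (53.8651237487793, 56.1698112487793) [ 0.4937488  -0.25043086  0.078     ] tool [-0.0007  0.0017  0.1142]
ring 1 (324.5787658691406, 234.56141662597656) (31.068178176879883, 32.74773025512695) [ 0.49391897 -0.2505079   0.078     ] tool [-0.0009  0.0017  0.1142]
262 357 379 
267 312 359 [ 0.0234  0.0001 -0.0047]
272 270 338 [ 0.0284  0.0002 -0.0217]
277 270 339 [ 0.0273  0.0002 -0.0231]
282 270 344 [ 0.0259  0.0002 -0.0241]
287 270 351 [ 0.0244  0.0002 -0.0246]
292 271 353 [ 0.0224  0.0002 -0.0241]
297 290 356 [ 0.0197  0.0002 -0.0222]
302 289 357 [ 0.0181  0.0002 -0.0226]
307 289 356 [ 0.0161  0.0002 -0.0223]
312 310 336 [ 0.015   0.0002 -0.0238]
317 311 335 [ 0.0153  0.0002 -0.0275]
322 310 336 [ 0.0153  0.0002 -0.0308]
327 309 336 [ 0.015   0.0002 -0.0332]
332 309 337 [ 0.0138  0.0002 -0.0343]
337 309 336 [ 0.0123  0.0002 -0.0346]
342 311 336 [ 0.0104  0.0002 -0.0345]
347 311 335 [ 0.0088  0.0002 -0.0346]
352 311 335 [ 0.0069  0.0002 -0.0345]
357 311 335 [ 0.006   0.0002 -0.0358]
362 308 338 [ 0.0049  0.0002 -0.0368]
367 307 339 [ 0.004 
[... 163 characters left out ...]
.0387]
392 311 335 [-0.0082  0.0002 -0.0342]
397 311 335 [-0.0099  0.0002 -0.0345]
402 311 335 [-0.0119  0.0001 -0.0344]
407 311 335 [-0.0133  0.0001 -0.0351]
412 311 334 [-0.0249  0.0001 -0.0241]
side -1 (327.79315185546875, 336.37591552734375) (15.493119239807129, 17.091981887817383) [ 0.49252064 -0.25006469  0.078     ]
side 0 (327.8415222167969, 336.18511962890625) (9.88611888885498, 11.57958698272705) [ 0.49266897 -0.24962985  0.078     ]
side -1 (339.68865966796875, 336.6853332519531) (1.4672026634216309, 18.565916061401367) [ 0.51730747 -0.25350477  0.078     ]
side -1 (316.8764953613281, 331.6430358886719) (1.4386423826217651, 10.997998237609863) [ 0.47068287 -0.23640573  0.078     ]
```

Call:
jog_arm --pt "-0.055 0.055 0.6 0 0 0 -1" --pt "0 0 0.8 0 0 0 -1" --pt "0 0 0.8 0 0 0 -1" --pt "0 0 0.8 0 0 0 -1" --pt "0 0 0 0 0 0 -1" --pt "0 0 0 0 0 0 -1" --pt "0 0 0 0 0 0 -1" --pt "0 0 0 0 0 0 -1"

```text
t: 10.25
tool_pos: [0.4944, -0.2524, 0.1334]
tool_rot: [0.706, 3.059, -0.001]
contact_force: [1.0, 0.1, -2.0]
opening: 0.0071
grip_force: 120.6
```

```bash
cat > look.py <<'E'
from h import *
import sys
o=ctrl.get_obs();Rt=R.from_rotvec(o['tool_rot']).as_matrix();tp=o['tool_pos'];print(o['t'],tp,o['contact_force'],np.degrees(np.arctan2(Rt[1,1],Rt[0,1])))
ims=[]
for n in('side','wrist'):
    c,im,D=shot(n);K,Rc,p=c;np.savez(n+'3.npz',im=im,D=D,K=c[0],R=c[1],p=c[2])
    q=Rc.T@(tp+[0,0,-.03]-p);u,v=(K@q/q[2])[:2].astype(int);s=40 if n=='side' else 110
    u=min(max(u,s),640-s);v=min(max(v,s),480-s);print(n,u-s,v-s,400/(2*s));ims.append(cv2.resize(im[v-s:v+s,u-s:u+s],(400,400),interpolation=2))
cv2.imwrite('pics/'+sys.argv[1],np.hstack(ims)[...,::-1])
E
python3 look.py l3.png
```

```text
10.25 [ 0.49441056 -0.25236441  0.13343443] [ 0.95038711  0.06960141 -1.96470229] 63.999485353002754
side 288 291 5.0
wrist 211 175 1.8181818181818181
```

View pics/l3.png

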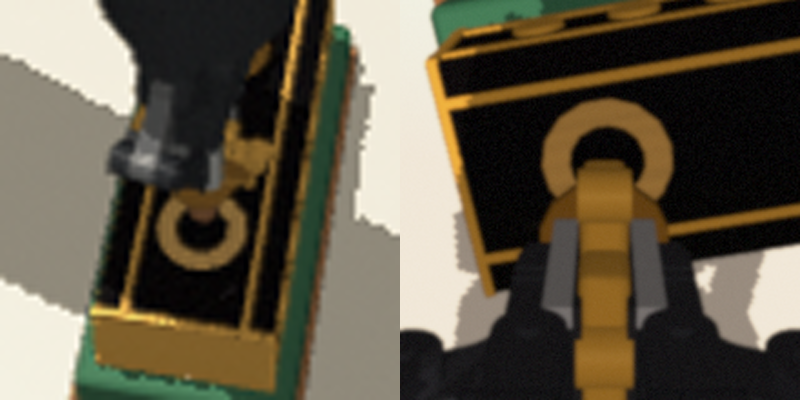

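The side crop shows the peg tip (203,210) directly above the ring (202,231). The wrist crop shows the ring centre at x≈608 and the collar at x≈603.5, so a small tool-y offset may remain.

Run:
```python
from h import *
o=ctrl.get_obs();Rt=R.from_rotvec(o['tool_rot']).as_matrix();tp=o['tool_pos'];print(tp)
for n,b in(('wrist',(285,362,225,280)),('side',(316,342,326,348))):
    d=np.load(n+'3.npz');c=(d['K'],d['R'],d['p']);hs=cv2.cvtColor(d['im'],cv2.COLOR_RGB2HSV);W=cloud(c,d['D'])
    m=((hs[...,0]>12)&(hs[...,0]<35)&(hs[...,1]>110)&(hs[...,2]>70)&(np.abs(W[...,2]-.078)<.006))
    q=np.zeros_like(m);q[b[2]:b[3],b[0]:b[1]]=m[b[2]:b[3],b[0]:b[1]]
    k=np.argwhere(q)
    P=np.array([onz(c,u,v,.078) for v,u in k]);T=(P-tp)@Rt
    # circle fit on outer hull
    hull=cv2.convexHull(T[:,:2].astype(np.float32)*1000)
    (cx,cy),r=cv2.minEnclosingCircle(hull);print(n,len(k),'enclosing tool mm',cx,cy,r, 'world',tp+Rt@np.array([cx/1e3,cy/1e3,0]))
    print(' extents',T[:,0].min(),T[:,0].max(),T[:,1].min(),T[:,1].max())
d=np.load('wrist3.npz');c=(d['K'],d['R'],d['p']);W=(cloud(c,d['D'])-tp)@Rt
hs=cv2.cvtColor(d['im'],cv2.COLOR_RGB2HSV);g=(hs[...,0]>12)&(hs[...,0]<35)&(hs[...,1]>110)&(hs[...,2]>50)
col=W[g&(np.abs(W[...,2]-.0065)<.003)&(np.abs(W[...,0])<.03)&(np.abs(W[...,1])<.03)]
print('collar',len(col),col.min(0),col.max(0));(cx,cy),r=cv2.minEnclosingCircle(col[:,:2].astype(np.float32)*1000);print(cx,cy,r)
```

```text
[ 0.49428871 -0.25223695  0.13327047]
wrist 1907 enclosing tool mm 7.129863739013672 -0.42860889434814453 23.910913467407227 world [ 0.48769251 -0.24949674  0.13325862]
 extents -0.00791957009003361 0.022179298487143995 -0.01904082409304852 0.020150224181682077
side 170 enclosing tool mm -0.4565281271934509 5.440324306488037 32.269649505615234 world [ 0.49708386 -0.24754731  0.13326995]
 extents -0.026091066452089567 0.03110762722547748 -0.01741765194624759 0.03400139292820625
collar 587 [ 0.00046669 -0.01405239  0.0045281 ] [0.01394044 0.01453104 0.00944057]
2.5201292037963867 0.24922561645507812 14.369105339050293
```

Run:
```python
from h import *
from scipy.optimize import least_squares
o=ctrl.get_obs();Rt=R.from_rotvec(o['tool_rot']).as_matrix();tp=o['tool_pos']
for n,s in(('wrist2',1),('wrist3',0)):
    d=np.load(n+'.npz');c=(d['K'],d['R'],d['p']);hs=cv2.cvtColor(d['im'],cv2.COLOR_RGB2HSV);W=cloud(c,d['D'])
    if s: continue
    m=(hs[...,0]>12)&(hs[...,0]<35)&(hs[...,1]>110)&(hs[...,2]>70)
    pts=[]
    for a in np.radians(np.arange(185,356,5)):   # from outside inward, upper half
        for r in np.arange(46,24,-.5):
            u,v=325.4+r*np.cos(a),262+r*np.sin(a)
            if m[int(round(v)),int(round(u))]: pts.append((u,v));break
    P=np.array([onz(c,u,v,.078) for u,v in pts]);T=((P-tp)@Rt)[:,:2]*1000
    f=least_squares(lambda p:np.hypot(T[:,0]-p[0],T[:,1]-p[1])-p[2],[0,0,16],loss='soft_l1',f_scale=.3);print(f.x,len(T),np.abs(f.fun).round(1))
d=np.load('side3.npz');c=(d['K'],d['R'],d['p'])
for u,v in((202/5+288,231/5+291),): w=onz(c,u,v,.078);print('side',w,Rt.T@(w-tp))
w=onz(c,203/5+288,218/5+291,tp[2]-.0365);print('tip bottom edge',w,Rt.T@(w-tp))
```

```text
[ 9.5849289   0.50848064 17.08653209] 35 [1.6 0.8 0.3 0.4 1.3 2.1 3.  3.5 4.3 4.7 0.8 0.5 0.3 0.2 0.1 0.1 0.2 0.3
 0.5 0.7 1.  5.1 4.7 4.  3.7 3.4 2.3 1.2 1.1 0.2 0.2 1.4 2.1 3.  3.4]
side [ 0.49358545 -0.2521262   0.078     ] [ 0.00077332 -0.00019565  0.0552693 ]
tip bottom edge [ 0.49371896 -0.25643732  0.09677047] [-0.00126797 -0.00401641  0.03650313]
```

Run:
```python
from h import *
o=ctrl.get_obs();Rt=R.from_rotvec(o['tool_rot']).as_matrix();tp=o['tool_pos']
d=np.load('wrist3.npz');c=(d['K'],d['R'],d['p'])
f=lambda x,y:(Rt.T@(onz(c,(x-400)/1.818+211,y/1.818+175,.078)-tp))[:2].round(4)
for p in((543,152),(673,152),(608,98),(572,155),(644,155),(608,127)):print(p,f(*p))
```

```text
(543, 152) [ 0.0038 -0.0171]
(673, 152) [0.0038 0.0206]
(608, 98) [0.0201 0.0017]
(572, 155) [ 0.0028 -0.0087]
(644, 155) [0.0028 0.0122]
(608, 127) [0.0114 0.0017]
```

Call:
jog_arm --pt "0.045 0.03 0.4 0 0 0 -1" --pt "0 0 0.4 0 0 0 -1" --pt "0 0 0.2 0 0 0 -1" --pt "0 0 0.2 0 0 0 -1" --pt "0 0 0.1 0 0 0 -1" --pt "0 0 0.1 0 0 0 -1" --pt "0 0 0 0 0 0 -1"

```text
t: 11.05
tool_pos: [0.4932, -0.2509, 0.1041]
tool_rot: [-0.707, -3.061, -0.0]
contact_force: [-0.3, 0.2, -1.3]
opening: 0.0075
grip_force: 120.6
```

Call:
jog_arm --pt "0 0 0.1 0 0 0 -1" --pt "0 0 0.1 0 0 0 -1" --pt "0 0 0.1 0 0 0 -1" --pt "0 0 0.1 0 0 0 -1" --pt "0 0 0 0 0 0 -1" --pt "0 0 0 0 0 0 -1"

```text
t: 11.65
tool_pos: [0.4935, -0.2511, 0.0964]
tool_rot: [0.707, 3.061, -0.0]
contact_force: [0.3, -0.0, -1.5]
opening: 0.008
grip_force: 120.6
```

Call:
jog_arm --pt "0 0 0.05 0 0 0 -1" --pt "0 0 0.05 0 0 0 -1" --pt "0 0 0.05 0 0 0 -1" --pt "0 0 0 0 0 0 -1" --pt "0 0 0 0 0 0 -1"

```text
t: 12.15
tool_pos: [0.4937, -0.2511, 0.0936]
tool_rot: [0.706, 3.06, -0.0]
contact_force: [3.4, -0.1, 0.3]
opening: 0.0078
grip_force: 120.7
```

Call:
jog_arm --pt "0 0 0.05 0 0 0 -1" --pt "0 0 0.05 0 0 0 -1" --pt "0 0 0 0 0 0 -1" --pt "0 0 0 0 0 0 -1"

```text
t: 12.55
tool_pos: [0.4938, -0.2511, 0.0918]
tool_rot: [0.706, 3.06, -0.0]
contact_force: [3.3, -0.4, 1.8]
opening: 0.0076
grip_force: 121.1
```

Call:
jog_arm --pt "-0.03 0.015 0.05 0 0 0 -1" --pt "0 0 0.05 0 0 0 -1" --pt "0 0 0.05 0 0 0 -1" --pt "0 0 0 0 0 0 -1" --pt "0 0 0 0 0 0 -1"

```text
t: 13.05
tool_pos: [0.494, -0.2511, 0.089]
tool_rot: [-0.706, -3.061, 0.0]
contact_force: [0.3, 0.6, 6.7]
opening: 0.0076
grip_force: 121.7
```

Call:
jog_arm --pt "0 0 0.05 0 0 0 -1" --pt "0 0 0.05 0 0 0 -1" --pt "0 0 0.05 0 0 0 -1" --pt "0 0 0.02 0 0 0 -1" --pt "0 0 0 0 0 0 -1" --pt "0 0 0 0 0 0 -1" --grip_force 120

```text
t: 13.65
tool_pos: [0.494, -0.2512, 0.0866]
tool_rot: [-0.706, -3.061, 0.0]
contact_force: [-0.9, 1.1, 11.8]
opening: 0.0074
grip_force: 130.9
```

Call:
jog_arm --pt "0 0 0.05 0 0 0 -1" --pt "0 0 0.02 0 0 0.1 -1" --pt "0 0 0.02 0 0 0.1 -1" --pt "0 0 0.02 0 0 0.1 -1" --pt "0 0 0.02 0 0 0.1 -1" --pt "0 0 0 0 0 0 -1"

```text
t: 14.25
tool_pos: [0.4941, -0.2512, 0.0843]
tool_rot: [-1.178, -2.912, 0.001]
contact_force: [-2.2, 2.2, 13.3]
opening: 0.0076
grip_force: 131.3
```

```bash
cat > st.py <<'E'
from h import *
o=ctrl.get_obs();Rt=R.from_rotvec(o['tool_rot']).as_matrix();print(o['t'],o['tool_pos'].round(4),o['contact_force'].round(1),o['wrist_torque'].round(2),'yaw',np.degrees(np.arctan2(Rt[1,1],Rt[0,1])).round(1),'tilt',np.degrees(np.arccos(-Rt[2,2])).round(2),o['opening'])
E
python3 st.py
```

```text
14.25 [ 0.4941 -0.2512  0.0843] [-2.2  2.2 13.3] [0.51 0.41 0.02] yaw 46.0 tilt 0.03 0.007644980319801579
```

Call:
jog_arm --pt "0.015 0 0.025 0 0 0.1 -1" --pt "0 0 0.025 0 0 0.1 -1" --pt "0 0 0.025 0 0 0.1 -1" --pt "0 0 0.025 0 0 0.1 -1" --pt "0 0 0.025 0 0 0.1 -1" --pt "0 0 0.025 0 0 0.1 -1" --pt "0 0 0 0 0 0 -1"

```text
t: 14.95
tool_pos: [0.4941, -0.2512, 0.0816]
tool_rot: [1.825, 2.557, -0.001]
contact_force: [-2.7, 3.0, 14.0]
opening: 0.0076
grip_force: 131.5
```

```bash
python3 st.py
```

```text
14.95 [ 0.4941 -0.2512  0.0816] [-2.7  3.  14. ] [0.43 0.45 0.05] yaw 19.0 tilt 0.05 0.007583832093755154
```

Call:
jog_arm --pt "0.015 0 0.02 0 0 0.111 -1" --pt "0 0 0.02 0 0 0.111 -1" --pt "0 0 0.01 0 0 0.111 -1" --pt "0 0 0 0 0 0.111 -1" --pt "0 0 0 0 0 0.111 -1" --pt "0 0 0 0 0 0.111 -1" --pt "0 0 0 0 0 0.111 -1" --pt "0 0 0 0 0 0 -1"

```text
t: 15.75
tool_pos: [0.494, -0.2512, 0.0809]
tool_rot: [2.509, 1.889, -0.001]
contact_force: [-2.5, 2.3, 15.4]
opening: 0.0072
grip_force: 131.7
```

```bash
python3 st.py
```

```text
15.75 [ 0.494  -0.2512  0.0809] [-2.5  2.3 15.4] [ 0.34  0.55 -0.15] yaw -16.0 tilt 0.08 0.007220089682480408
```

Call:
jog_arm --pt "0 0 -0.1 0 0 0 -1" --pt "0 0 -0.1 0 0 0 -1" --pt "0 0 -0.1 0 0 0 -1" --pt "0 0 -0.04 0 0 0 -1" --pt "0 0 0 0 0 0 -1" --pt "0 0 0 0 0 0 -1"

```text
t: 16.35
tool_pos: [0.4939, -0.2511, 0.0855]
tool_rot: [2.507, 1.89, -0.0]
contact_force: [2.7, -1.8, 4.5]
opening: 0.0076
grip_force: 130.7
```

```bash
python3 st.py
```

```text
16.35 [ 0.4939 -0.2511  0.0855] [ 2.7 -1.8  4.5] [-0.41 -0.35 -0.03] yaw -16.0 tilt 0.09 0.007597393910196028
```

Raise to near zero load, then open.

Call:
jog_arm --pt "0 0 -0.06 0 0 0 -1" --pt "0 0 -0.06 0 0 0 -1" --pt "0 0 0 0 0 0 -1" --pt "0 0 0 0 0 0 -0.3" --pt "0 0 0 0 0 0 0.1" --pt "0 0 0 0 0 0 0.1" --pt "0 0 0 0 0 0 0.1" --pt "0 0 0 0 0 0 0.1"

```text
t: 17.15
tool_pos: [0.4932, -0.2501, 0.087]
tool_rot: [-2.507, -1.891, 0.001]
contact_force: [0.4, -0.0, 0.5]
opening: 0.0468
grip_force: 0.0
```

Call:
jog_arm --pt "0 0 -0.3 0 0 0 0.1" --pt "0 0 -0.8 0 0 0 0.1" --pt "0 0 -0.8 0 0 0 0.1" --pt "0 0 -0.8 0 0 0 0.1" --pt "0 0 -0.8 0 0 0 0.1" --pt "0 0 -0.8 0 0 0 0.1" --pt "0 0 -0.8 0 0 0 0.1" --pt "0 0 0 0 0 0 0.1"

```text
t: 17.95
tool_pos: [0.4951, -0.2515, 0.1933]
tool_rot: [2.504, 1.888, 0.003]
contact_force: [0.5, 0.0, -0.3]
opening: 0.0469
grip_force: 0.0
```

```bash
python3 st.py
python3 - <<'E'
from h import *
c,im,D=shot('side');a=cv2.resize(im[270:390,290:370],(400,600),interpolation=2)
c,im,D=shot('wrist');np.savez('w4.npz',im=im,D=D,K=c[0],R=c[1],p=c[2]);b=cv2.resize(im[80:440,200:440],(400,600))
cv2.imwrite('pics/end.png',np.hstack([a,b])[...,::-1])
W=cloud(c,D);h=cv2.cvtColor(im,cv2.COLOR_RGB2HSV);g=(h[...,0]>12)&(h[...,0]<35)&(h[...,1]>110)&(h[...,2]>60)
for cx,cy in((.494,-.2512),(.518,-.166)):
    s=g&(np.hypot(W[...,0]-cx,W[...,1]-cy)<.035)&(W[...,2]>.1)&(W[...,2]<.14);q=W[s]
    if len(q)>20:
        mu=q.mean(0);w,V=np.linalg.eigh(np.cov((q-mu)[:,:2].T));print(len(q),mu,np.sqrt(w),np.degrees(np.arctan2(V[1,1],V[0,1])),np.percentile(q[:,2],[50,80,90,97]))
E
```

```text
17.95 [ 0.4951 -0.2515  0.1933] [ 0.5  0.  -0.3] [-0.01 -0.04 -0.01] yaw -16.0 tilt 0.33 0.046861326605554664
1504 [ 0.49518179 -0.24598611  0.11811666] [0.00273445 0.01534149] 73.68290495529968 [0.12105696 0.12437298 0.12658957 0.12752558]
2148 [ 0.51879995 -0.16342919  0.11791947] [0.00271014 0.01603059] 74.17539504125895 [0.12106651 0.12461242 0.12653976 0.12741409]
```

View pics/end.png

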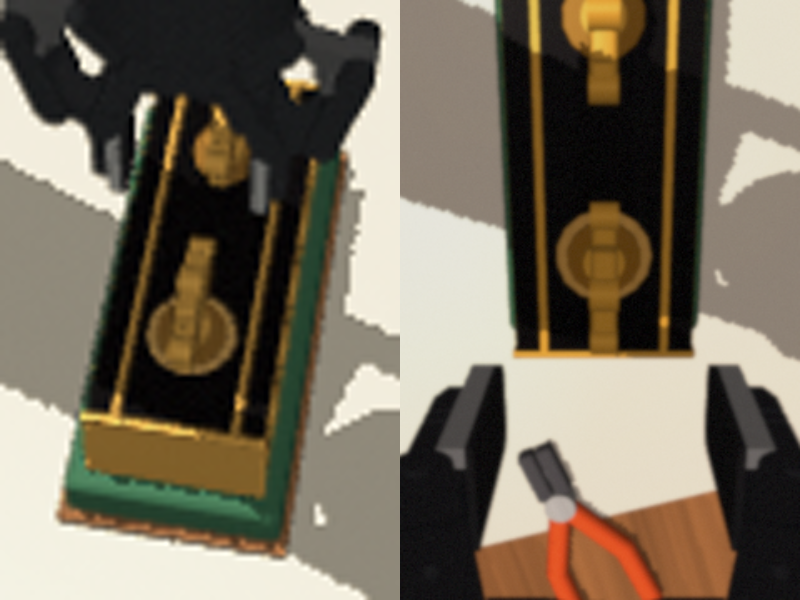

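The finial stands seated at side crop (190,330). Its top percentiles match the finished neighbour's to about 0.2 mm, and its head is at 73.7° against 74.2° for the neighbour. The gripper is clear.

```bash
python3 -c "
from station import ctrl
print(ctrl.finish_job())"
```

```text
the job is handed in; nothing more can be done
None
```

The gold finial is seated in the rail with its head along the rail: it matches the finished neighbour to about 0.2 mm in height and 0.5° in direction. It stands by itself with the gripper clear, the highest settled pressing load was about 17 N, the spare, pliers, screwdriver and jar were left alone, and the job is handed in (no verdict was returned).

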